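Find the worn shock mount and push its tag down

TASK

Three machine shock mounts stand in a row on the green test plate. With the fingertips press each pad at least halfway down in turn, going from the robot's left (the yellow-strip end) to its right, to feel which spring is the softest; then push that mount's red tag, on the side away from the robot, fully down. Leave the other two tags up, lift or pull nothing, do not disturb the loose things around, and finish clear of everything.

Things in the scene. Friction and masses are not known exactly. Their poses are not given: they have to be found in the camera images.
- plate: Green-edged steel plate 180 (x) x 400 (y) x 20 mm, fixed; origin at the centre of its underside; y runs along the row towards the yellow strip on its left end, x away from the robot. Three look-alike shock mounts (grey cup, spring, pad) stand 120 mm apart at plate x = -32 mm; 80 mm behind each, at x = +48 mm, is its own red tag in a grey guide 28 x 36 mm, top 60 mm above the table.
- pad_left (a point): Centre of the top of the left (robot's left, +y, the plate's yellow-strip end) pad at rest, 90 mm above the table; fixed to the plate, does not follow the pad. Round pad 52 mm across, black rubber top; slides straight down up to 12 mm and springs back. All yield from 1.5 N; stiffnesses are about 500, 1050 and 1700 N/m in unknown order (at 8 mm: 5.5, 10, 15 N).
- pad_mid (a point): Centre of the top of the middle pad at rest, 90 mm above the table; fixed to the plate, does not follow the pad. Round pad 52 mm across, black rubber top; slides straight down up to 12 mm and springs back. All yield from 1.5 N; stiffnesses are about 500, 1050 and 1700 N/m in unknown order (at 8 mm: 5.5, 10, 15 N).
- pad_right (a point): Centre of the top of the right (robot's right, -y) pad at rest, 90 mm above the table; fixed to the plate, does not follow the pad. Round pad 52 mm across, black rubber top; slides straight down up to 12 mm and springs back. All yield from 1.5 N; stiffnesses are about 500, 1050 and 1700 N/m in unknown order (at 8 mm: 5.5, 10, 15 N).
- tag_left_top (a point): Centre of the top face of the left mount's red tag (head 16 x 32 mm, about 84 mm above the table while up); moves with the tag.
- tag_left (a joint): How far this tag is down, m: 0 to 0.003 at the start (up), 0.016 at its lower stop, where its head is 68 mm above the table and still 8 mm above the guide; negative if pulled up. It slides with about 4 N of friction and stays where it is left.
- tag_mid_top (a point): Centre of the top face of the mid mount's red tag (head 16 x 32 mm, about 84 mm above the table while up); moves with the tag.
- tag_mid (a joint): How far this tag is down, m: 0 to 0.003 at the start (up), 0.016 at its lower stop, where its head is 68 mm above the table and still 8 mm above the guide; negative if pulled up. It slides with about 4 N of friction and stays where it is left.
- tag_right_top (a point): Centre of the top face of the right mount's red tag (head 16 x 32 mm, about 84 mm above the table while up); moves with the tag.
- tag_right (a joint): How far this tag is down, m: 0 to 0.003 at the start (up), 0.016 at its lower stop, where its head is 68 mm above the table and still 8 mm above the guide; negative if pulled up. It slides with about 4 N of friction and stays where it is left.
- bolt: Bystander, loose: steel hex bolt standing on its head on the plate between the left and middle mounts, 40 tall, head 20 wide (sizes in mm); origin at the centre of its underside.
- bearing: Bystander, loose: brass ring 30 across, 10 high, flat on the plate between the middle and right mounts (sizes in mm); origin at the centre of its underside.
- tnut: Bystander, loose: dark steel T-nut 26 x 22 x 17 high on the plate between the left and middle tags (sizes in mm); origin at the centre of its underside.
- jaw: Bystander, loose: stepped dark steel chuck jaw 75 x 30 x 53 high on the table to the left of the plate (sizes in mm); origin at the centre of its underside.
- chuck_key: Bystander, loose: steel T-shaped chuck key about 120 x 120 x 18 high lying on the table to the right of the plate (sizes in mm); origin at the centre of its underside.
- star_knob: Bystander, loose: black star knob 44 across on its face, with a steel stud up to 48 high, on the table beyond the plate (sizes in mm); origin at the centre of its underside.
- oil: Bystander, loose: green oil bottle 52 across, 100 tall, on the table beyond the plate (sizes in mm); origin at the centre of its underside.

How it is judged:
On the way, in this order (a step that is already met when the one before it is completed fails the run):
1. the left pad is pressed down by the fingers (more than 5 of its 12 mm) (((horizontal distance between mount_1 and pad_left below 0.03 m and value of joint pad_1 above 0.005 m and contact force between the fingers and mount_1 above 0.5 N) or (horizontal distance between mount_2 and pad_left below 0.03 m and value of joint pad_2 above 0.005 m and contact force between the fingers and mount_2 above 0.5 N) or (horizontal distance between mount_3 and pad_left below 0.03 m and value of joint pad_3 above 0.005 m and contact force between the fingers and mount_3 above 0.5 N))), for 0.05 s.
2. the mid pad is pressed down by the fingers (more than 5 of its 12 mm) (((horizontal distance between mount_1 and pad_mid below 0.03 m and value of joint pad_1 above 0.005 m and contact force between the fingers and mount_1 above 0.5 N) or (horizontal distance between mount_2 and pad_mid below 0.03 m and value of joint pad_2 above 0.005 m and contact force between the fingers and mount_2 above 0.5 N) or (horizontal distance between mount_3 and pad_mid below 0.03 m and value of joint pad_3 above 0.005 m and contact force between the fingers and mount_3 above 0.5 N))), for 0.05 s.
3. the right pad is pressed down by the fingers (more than 5 of its 12 mm) (((horizontal distance between mount_1 and pad_right below 0.03 m and value of joint pad_1 above 0.005 m and contact force between the fingers and mount_1 above 0.5 N) or (horizontal distance between mount_2 and pad_right below 0.03 m and value of joint pad_2 above 0.005 m and contact force between the fingers and mount_2 above 0.5 N) or (horizontal distance between mount_3 and pad_right below 0.03 m and value of joint pad_3 above 0.005 m and contact force between the fingers and mount_3 above 0.5 N))), for 0.05 s.
4. the softest mount's tag is pushed fully down, the other two are up (mount_1 is the softest; where it stands is not told) (((horizontal distance between mount_1 and pad_left below 0.03 m and value of joint tag_left above 0.0135 m and value of joint each of tag_mid, tag_right below 0.006 m) or (horizontal distance between mount_1 and pad_mid below 0.03 m and value of joint tag_mid above 0.0135 m and value of joint each of tag_left, tag_right below 0.006 m) or (horizontal distance between mount_1 and pad_right below 0.03 m and value of joint tag_right above 0.0135 m and value of joint each of tag_left, tag_mid below 0.006 m))), for 0.2 s.
At the end, for the whole second after the job is handed in: The tag behind the softest mount is down by more than 13.5 of its 16 mm, the other two are down by less than 6 mm, and all three pads are back up (within 2 mm) (((horizontal distance between mount_1 and pad_left below 0.03 m and value of joint tag_left above 0.0135 m and value of joint each of tag_mid, tag_right below 0.006 m) or (horizontal distance between mount_1 and pad_mid below 0.03 m and value of joint tag_mid above 0.0135 m and value of joint each of tag_left, tag_right below 0.006 m) or (horizontal distance between mount_1 and pad_right below 0.03 m and value of joint tag_right above 0.0135 m and value of joint each of tag_left, tag_mid below 0.006 m)) and value of joint each of pad_1, pad_2, pad_3 below 0.002 m); the robot touches nothing.
It fails at once if the tag of a mount that is not the softest is pushed down (more than 8 mm) ((not (horizontal distance between mount_1 and pad_left below 0.03 m) and value of joint tag_left above 0.008 m) or (not (horizontal distance between mount_1 and pad_mid below 0.03 m) and value of joint tag_mid above 0.008 m) or (not (horizontal distance between mount_1 and pad_right below 0.03 m) and value of joint tag_right above 0.008 m)).
It fails at once if a tag is pulled up (more than 5 mm) (value of joint any of tag_left, tag_mid, tag_right below -0.005 m).
It fails at once if a loose bystander is lifted, carried or knocked (moved more than 15 mm, or the bolt or the bottle tipped by over 0.5 rad) (distance of any of bolt, bearing, tnut, jaw, chuck_key, star_knob, oil from where it was at the start of the episode above 0.015 m or angle between any of bolt, oil's own z axis and vertical above 0.5 rad).
It also fails if it takes over 54 s, if anything falls off the work surface, if the arm or the gripper's body presses on something with over 40 N, if the wrist force passes 120 N, or if a joint passes its speed limit or range.

ROBOT

A 6-joint arm with a two-finger parallel gripper is mounted at the origin on the work surface. World frame = base frame: x ahead of the robot, y to its left, z up, the work surface at z = 0. Lengths are in m, angles in rad, forces in N, time in s.
With the tool pointing down it reaches from about 0.4 to 0.825 m from the base axis. Payload 7 kg.
Tool frame: the origin (TCP) lies midway between the tips of the shut fingers; the grasp point (between the pads) lies 19 mm behind it; z points along the fingers, y is the line along which they close (so a half turn about z gives the same grasp; the last joint's range is limited). The gripper opens to 88 mm and grips with 3 to 60 N. Pads are 19 mm wide; open, the fingers measure 130 mm over their backs; the gripper's body (78 mm by 193 mm) begins 47 mm behind the grasp point.
Start: joints at [-1.06, 0.359, 0.012, 0, -1.224, -0.288], TCP at [0.149, -0.658, 0.227] pointing down, gripper open.
Joint ranges: [-3.07, 3.07], [-1.43, 2.12], [-1.02, 1.25], [-3.03, 1.67], [-3.05, -0], [-3.03, 3.03]. Speed limits (rad/s): [2.39, 2.39, 3.01, 3.14, 3.14, 3.14].

INTERFACE

Orientations are given as [roll, pitch, yaw] about the fixed x, y, z axes, in that order (R = Rz(yaw) Ry(pitch) Rx(roll)).
In Python, from station import telemetry, eyes, ticket, recognise, trace gives the robot as it stands. The module is installed in compiled form; this text tells all that it offers.
- The arm moves only by the tool servo_tool, never from a script. Its argument "series" is a list that holds one entry, the list of rows, each a list of 4 numbers: the shift along the tool's x, y, z in mm, then the turn about the tool's z in rad. In form: [[[x, y, z, roll], ...]]. A call has exactly 10 rows; each row shifts and turns the commanded pose from where the row before left it, along the tool's axes as they then stand; what a row does not reach is not made up. A row lasts 1/12 s, in which the tool goes at most 41.7 mm and 7.16 degrees, less where a joint would pass 70% of its speed; a pose out of reach is approached as far as the arm can. A call is refused whole if a number of a shift passes 41.7 or a number of a turn 0.125, either way. A call with a gripper value outside its range is refused whole. "claw" is the gripper's target within -1 to 1 (shut at 1, half-way at 0, fully open at -1), set as the call begins (left out, the last holds). The fingers move at their own pace and stop on an object; "grip_force" is the grip in N (left out, the last holds). Time passes only in rows, so rows that do not move let the fingers close, or fill a call up. It gives the time, the measured TCP pose, the force, the opening and the grip force at its end, in the units of the state.
- telemetry.get_state(): the state, without advancing time (a new reading comes with each control period).
- eyes.grab_frame(name): name is "side" or "top"; returns the picture (420x560x3 uint8, red, green, blue); there is no depth.
- eyes.calibration(name): a dict with "mtx" (3x3 intrinsics, pixels), "rvec" (rotation vector, rad) and "tvec" (3), from world to camera coordinates, as OpenCV has them. Camera axes: x right, y down, z forward; pixel columns grow to the right and rows downward; lengths in m; the calibration is good to about 2 mm. A picture is of the moment at which its call begins. calibration takes no time and is no camera call.
- ticket.job_done(): hands the job in; it is judged then, once.
Trained networks look in the newest picture that a camera, given by its name, has taken for a name from the list of things; names that differ only in an ending like _2 or _b are one class to them, and where a whole thing is asked for, a point or a joint stands for the part that bears it (a point fixed in the world has none). Each returns a list of dicts, best first, with "conf" (0 to 1); they miss things now and then, are a little off and sometimes report something else, mostly with a low value. They report only what shows in the picture. A call takes as long as a camera call.
- recognise(camera, name): "position" ([x, y, z] in m, in world coordinates, good to about 4 mm: the middle of the surface that is visible of it).
- trace(camera, name): "mask" (420x560 bool, what is visible of it).
The state is a dict: "t": time; "q": joint angles; "qd": joint speeds; "joint_efforts": joint torques, N m; "eef_pos": TCP position; "ee_rot": TCP orientation; "force": force on the tool from outside, world axes, zero at the start; "moment": the same for the moment, N m; "width": finger opening in m; "gripper_force": force on a finger pad.
Only numpy, scipy, OpenCV 4.12 (cv2) and the standard library are available. Lean on these libraries where they do the work, as an engineer would, in place of code of your own. Each camera call takes 0.05 s, during which the arm holds its last target. There are 200 camera calls.

## Working session

There is one attempt and no reset: what is moved stays moved. The work goes in short steps, Python scripts to look and compute and a tool call to move; the robot and the scene stay as the last step left them, time stands still between calls to the robot, and variables do not carry over. Pictures are saved under pics/ and viewed, at most 10 in all, crops included, and the job is handed in when it is done.

Besides the shell and the picture viewer there is one more tool, called after "Emit:" by a JSON object that holds its "method" and its "body". servo_tool: Moves the arm, as the interface text tells. Its arguments: {"type":"object","properties":{"series":{"type":"array"},"claw":{"type":"number"},"grip_force":{"type":"number"}},"required":["series"]}

```bash
mkdir -p pics
python3 - <<'E'
from station import telemetry, eyes, recognise
import cv2
s=telemetry.get_state(); print({k:s[k] for k in('t','eef_pos','ee_rot','force','width')})
for c in('top','side'):
    cv2.imwrite(f'pics/{c}0.png',eyes.grab_frame(c)[:,:,::-1])
    for n in('plate','pad_left','tag_left_top','tag_mid_top','tag_right_top','bolt','oil','tag_left'):
        try: print(c,n,[(d['position'],d['conf']) for d in recognise(c,n)][:4])
        except Exception as e: print(c,n,e)
E
```

```text
{'t': 0.0, 'eef_pos': array([ 0.1490084 , -0.65782415,  0.22559728]), 'ee_rot': array([ 3.13988667e+00, -1.17517726e-04, -2.91890996e+00]), 'force': array([-0.3994183 ,  0.52869149,  0.81939447]), 'width': 0.08723517472222218}
top plate [([0.5336, 0.017, 0.0168], 0.85), ([0.5513, 0.1409, 0.0785], 0.57)]
top pad_left []
top tag_left_top []
top tag_mid_top [([0.5671, 0.0275, 0.0788], 0.45)]
top tag_right_top [([0.5698, 0.0238, 0.0826], 0.2)]
top bolt [([0.5541, 0.1416, 0.0809], 0.72), ([0.5343, 0.0188, 0.0214], 0.4)]
top oil [([0.6405, 0.1592, 0.0709], 0.81), ([0.5377, 0.0157, 0.0192], 0.33)]
top tag_left []
side plate [([0.5485, 0.144, 0.0825], 0.75), ([0.5241, 0.0647, 0.0212], 0.69), ([0.5144, 0.3168, 0.0269], 0.17)]
side pad_left [([0.5316, 0.0572, 0.0242], 0.61)]
side tag_left_top [([0.5449, 0.1486, 0.0799], 0.55)]
side tag_mid_top [([0.566, 0.0239, 0.0887], 0.5), ([0.5514, 0.1428, 0.083], 0.48)]
side tag_right_top [([0.5869, -0.0906, 0.0826], 0.59)]
side bolt []
side oil [([0.6371, 0.1719, 0.0585], 0.97)]
side tag_left [([0.5508, 0.1427, 0.0788], 0.63)]
```

View pics/top0.png

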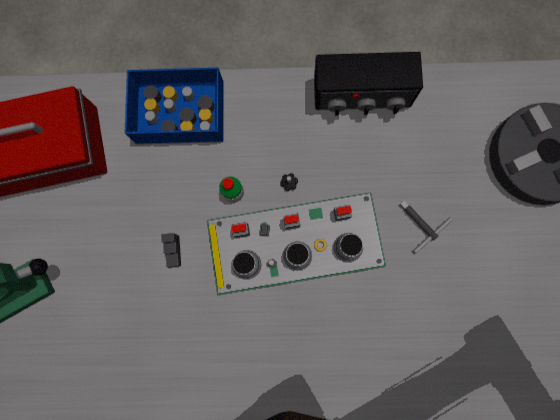

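View pics/side0.png

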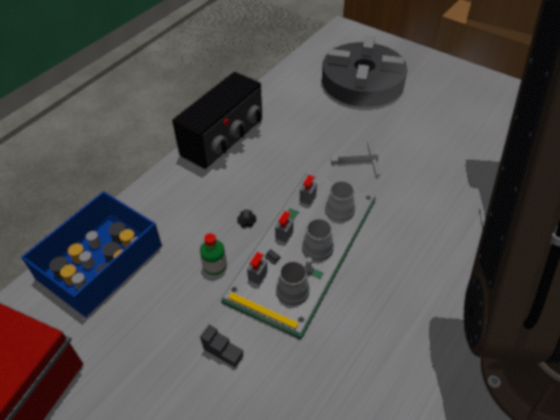

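The top view shows the pads at about (245,264), (298,255) and (350,245), and the tags at (239,229), (291,220) and (344,212). The yellow strip is at the left. The oil bottle at (231,188) is just behind the left tag. I'll fit the plate pose to these points.

```bash
cat > h.py <<'E'
import numpy as np,cv2
from station import eyes,telemetry
from scipy.optimize import least_squares
L=np.array([[-.032,.12,.09],[-.032,0,.09],[-.032,-.12,.09],[.048,.12,.083],[.048,0,.083],[.048,-.12,.083],[.09,.2,.02],[.09,-.2,.02],[-.09,-.2,.02],[-.09,.2,.02]])
def W(p,l=L):
    c,s=np.cos(p[2]),np.sin(p[2]); l=np.atleast_2d(l)
    return np.c_[p[0]+c*l[:,0]-s*l[:,1],p[1]+s*l[:,0]+c*l[:,1],l[:,2]]
def proj(c,X):
    k=eyes.calibration(c); return cv2.projectPoints(X,np.array(k['rvec']),np.array(k['tvec']),np.array(k['mtx']),None)[0][:,0]
E
python3 - <<'E'
from h import *
px=np.array([[245,264],[297.5,255],[350,245],[239,228.5],[291,219.5],[344,210.5],[208,220],[371,194],[385,266],[218,294]],float)
f=lambda p:(proj('top',W(p))-px).ravel()
r=least_squares(f,[.53,.02,.1],loss='soft_l1'); p=r.x; print(p.round(4)); print(f(p).reshape(-1,2).round(1)); print(W(p)[:6].round(4))
s=cv2.imread('pics/side0.png'); 
for q in proj('side',W(p)): cv2.circle(s,(int(round(q[0])),int(round(q[1]))),1,(255,0,255),-1)
cv2.imwrite('pics/side_ov.png',cv2.resize(s[150:360,190:400],None,fx=2.8,fy=2.8,interpolation=cv2.INTER_CUBIC))
E
```

```text
[0.5201 0.017  0.1462]
[[-1.4 -0.3]
 [ 0.  -0.5]
 [ 1.5  0.3]
 [-0.5 -0.1]
 [ 0.5 -0.1]
 [ 0.3 -0.1]
 [-2.   0.1]
 [ 0.5 -2. ]
 [ 1.7  0.9]
 [-1.3  1.9]]
[[ 0.4709  0.1311  0.09  ]
 [ 0.4884  0.0124  0.09  ]
 [ 0.5059 -0.1063  0.09  ]
 [ 0.5501  0.1427  0.083 ]
 [ 0.5675  0.024   0.083 ]
 [ 0.585  -0.0947  0.083 ]]
```

View pics/side_ov.png

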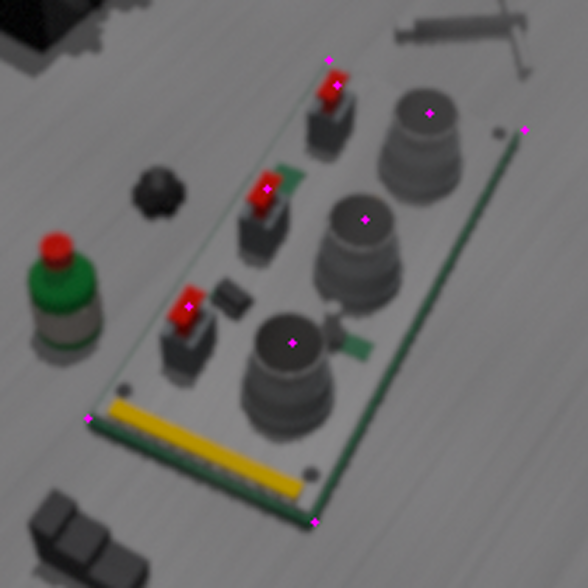

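The overlay agrees in the side view to about 1 px. I'll shut the gripper and move over the left pad by way of (0.5, -0.25).

Emit:
{"method": "servo_tool", "body": {"series": [[[-32, 24, 5, 0], [-32, 24, 5, 0], [-32, 24, 5, 0], [-32, 24, 5, 0], [-32, 24, 5, 0], [-32, 24, 5, 0], [-32, 24, 5, 0], [-32, 24, 5, 0], [-32, 24, 5, 0], [-32, 24, 5, 0]]], "claw": 1, "grip_force": 20}}

```text
t: 1.73
eef_pos: [0.4092, -0.3519, 0.1767]
ee_rot: [-3.141, 0.001, -2.919]
force: [1.0, -0.6, -0.1]
width: 0.0264
gripper_force: 0.0
```

Emit:
{"method": "servo_tool", "body": {"series": [[[-14, 38, 3, 0], [-14, 38, 3, 0], [-14, 38, 3, 0], [-14, 38, 3, 0], [-14, 38, 3, 0], [-14, 38, 3, 0], [-14, 38, 3, 0], [-14, 38, 3, 0], [-14, 38, 3, 0], [-14, 38, 3, 0]]]}}

```text
t: 2.57
eef_pos: [0.4607, 0.0502, 0.147]
ee_rot: [3.141, 0.001, -2.918]
force: [1.3, -1.2, 0.1]
width: 0.0009
gripper_force: 0.0
```

Emit:
{"method": "servo_tool", "body": {"series": [[[-9, 25, 4, 0], [-9, 25, 4, 0], [-9, 24, 4, 0], [0, 3, 4, 0], [0, 0, 4, 0], [0, 0, 4, 0], [0, 0, 4, 0], [0, 0, 0, 0], [0, 0, 0, 0], [0, 0, 0, 0]]]}}

```text
t: 3.4
eef_pos: [0.4702, 0.1285, 0.1188]
ee_rot: [3.142, 0.0, -2.92]
force: [0.9, -1.3, 0.5]
width: 0.0004
gripper_force: 0.0
```

Run:
```python
from h import *
s=telemetry.get_state(); print(s['t'],s['eef_pos'],s['ee_rot'],s['force'],s['width'])
a=eyes.grab_frame('top')[:,:,::-1];b=eyes.grab_frame('side')[:,:,::-1]
f=lambda i,x,y:cv2.resize(np.ascontiguousarray(i[y:y+160,x:x+110]),None,fx=3.5,fy=3.5)
cv2.imwrite('pics/a1.png',np.hstack([f(a,190,160),f(b,240,180)]))
```

```text
3.4 [0.47022205 0.12848618 0.11879939] [ 3.14154716e+00  3.23237731e-04 -2.91969042e+00] [ 0.9325541  -1.34848445  0.50382501] 0.0003906236617804739
```

View pics/a1.png

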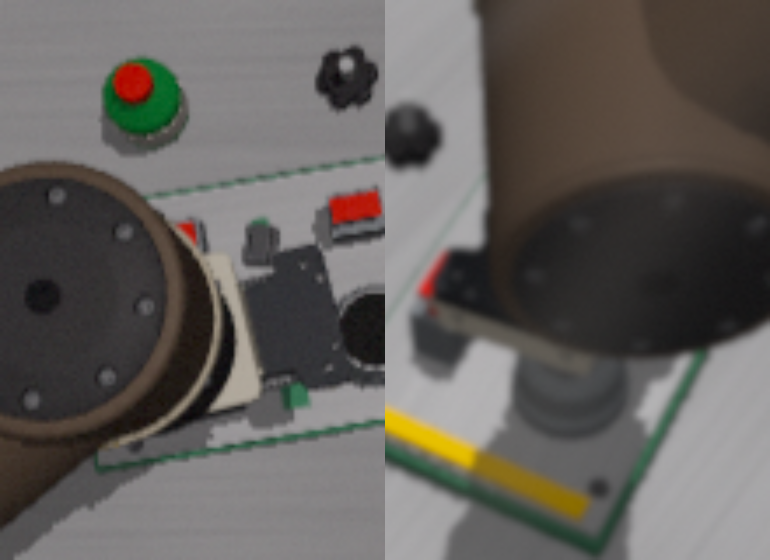

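The view is mostly blocked by the arm, but the gripper sits over the left pad and clear of the tag. I'll press down in stages.

Emit:
{"method": "servo_tool", "body": {"series": [[[0, 2, 8, 0], [0, 0, 8, 0], [0, 0, 5, 0], [0, 0, 4, 0], [0, 0, 4, 0], [0, 0, 3, 0], [0, 0, 2, 0], [0, 0, 0, 0], [0, 0, 0, 0], [0, 0, 0, 0]]]}}

```text
t: 4.33
eef_pos: [0.4694, 0.1309, 0.085]
ee_rot: [-3.141, -0.0, -2.918]
force: [-6.2, -0.4, 9.5]
width: 0.0005
gripper_force: 4.9
```

Emit:
{"method": "servo_tool", "body": {"series": [[[0, 0, 2, 0], [0, 0, 2, 0], [0, 0, 0, 0], [0, 0, 0, 0], [0, 0, 0, 0], [0, 0, 0, 0], [0, 0, 0, 0], [0, 0, 0, 0], [0, 0, 0, 0], [0, 0, 0, 0]]]}}

```text
t: 5.17
eef_pos: [0.4694, 0.1308, 0.0815]
ee_rot: [-3.141, -0.0, -2.918]
force: [-7.2, -2.1, 15.1]
width: 0.0006
gripper_force: 7.8
```

The left spring gives about 1600 N/m, the stiffest value. I'll lift and go to the middle pad.

Emit:
{"method": "servo_tool", "body": {"series": [[[0, 0, -14, 0], [0, 0, -14, 0], [1, -15, 0, 0], [1, -25, 0, 0], [2, -30, 0, 0], [2, -25, 0, 0], [2, -15, 0, 0], [0, -10, 0, 0], [0, 0, 4, 0], [0, 0, 4, 0]]]}}

```text
t: 6.0
eef_pos: [0.4887, 0.0122, 0.1004]
ee_rot: [3.141, 0.001, -2.92]
force: [-0.5, 0.4, 0.0]
width: 0.0005
gripper_force: 0.0
```

Emit:
{"method": "servo_tool", "body": {"series": [[[0, 0, 5, 0], [0, 0, 4, 0], [0, 0, 3, 0], [0, 0, 3, 0], [0, 0, 2, 0], [0, 0, 0, 0], [0, 0, 0, 0], [0, 0, 0, 0], [0, 0, 0, 0], [0, 0, 0, 0]]]}}

```text
t: 6.83
eef_pos: [0.4886, 0.0124, 0.0838]
ee_rot: [3.141, 0.001, -2.919]
force: [-1.9, 1.9, 4.9]
width: 0.0004
gripper_force: 2.1
```

Emit:
{"method": "servo_tool", "body": {"series": [[[0, 0, 2, 0], [0, 0, 1, 0], [0, 0, 0, 0], [0, 0, 0, 0], [0, 0, 0, 0], [0, 0, 0, 0], [0, 0, 0, 0], [0, 0, 0, 0], [0, 0, 0, 0], [0, 0, 0, 0]]]}}

```text
t: 7.67
eef_pos: [0.4886, 0.0123, 0.0808]
ee_rot: [3.142, 0.001, -2.919]
force: [-1.6, 2.9, 5.9]
width: 0.0003
gripper_force: 2.8
```

The middle spring is soft, about 5.9 N at 9 mm. Next is the right pad.

Emit:
{"method": "servo_tool", "body": {"series": [[[0, 0, -14, 0], [0, 0, -14, 0], [1, -15, 0, 0], [2, -25, 0, 0], [2, -30, 0, 0], [2, -25, 0, 0], [2, -15, 0, 0], [0, -10, 0, 0], [0, 0, 4, 0], [0, 0, 4, 0]]]}}

```text
t: 8.5
eef_pos: [0.5061, -0.1071, 0.1001]
ee_rot: [-3.142, 0.0, -2.92]
force: [-0.5, -0.4, 0.0]
width: 0.0007
gripper_force: 0.0
```

Emit:
{"method": "servo_tool", "body": {"series": [[[0, 0, 5, 0], [0, 0, 4, 0], [0, 0, 3, 0], [0, 0, 3, 0], [0, 0, 2, 0], [0, 0, 0, 0], [0, 0, 0, 0], [0, 0, 0, 0], [0, 0, 0, 0], [0, 0, 0, 0]]]}}

```text
t: 9.33
eef_pos: [0.5058, -0.1062, 0.0839]
ee_rot: [3.141, -0.0, -2.918]
force: [-3.8, 3.4, 7.4]
width: 0.0003
gripper_force: 3.8
```

Emit:
{"method": "servo_tool", "body": {"series": [[[0, 0, 2, 0], [0, 0, 1, 0], [0, 0, 0, 0], [0, 0, 0, 0], [0, 0, 0, 0], [0, 0, 0, 0], [0, 0, 0, 0], [0, 0, 0, 0], [0, 0, 0, 0], [0, 0, 0, 0]]]}}

```text
t: 10.17
eef_pos: [0.5059, -0.1062, 0.0812]
ee_rot: [3.141, -0.0, -2.918]
force: [-3.6, 3.8, 9.5]
width: 0.0002
gripper_force: 5.2
```

The forces at 8–9 mm are about 15 N (left), 6 N (middle) and 9.5 N (right), so the middle mount is softest. I'll move over the middle tag at (0.5675, 0.024).

Emit:
{"method": "servo_tool", "body": {"series": [[[0, 0, -17, 0], [0, 0, -18, 0], [-13, 17, 0, 0], [-18, 23, 0, 0], [-18, 24, 0, 0], [-18, 24, 0, 0], [-14, 16, 0, 0], [-8, 9, 0, 0], [0, 0, 0, 0], [0, 0, 0, 0]]]}}

```text
t: 11.0
eef_pos: [0.5676, 0.0235, 0.1151]
ee_rot: [-3.142, -0.001, -2.918]
force: [-0.8, -1.3, -0.2]
width: 0.0005
gripper_force: 0.0
```

Run:
```python
from h import *
s=telemetry.get_state(); print(s['t'],s['eef_pos'],s['force'])
a=eyes.grab_frame('top')[:,:,::-1];b=eyes.grab_frame('side')[:,:,::-1]
f=lambda i,x,y:cv2.resize(np.ascontiguousarray(i[y:y+140,x:x+110]),None,fx=3.5,fy=3.5)
cv2.imwrite('pics/a2.png',np.hstack([f(a,240,160),f(b,220,150)]))
```

```text
11.0 [0.56764983 0.02352307 0.11508666] [-0.79630895 -1.26566243 -0.22596161]
```

View pics/a2.png

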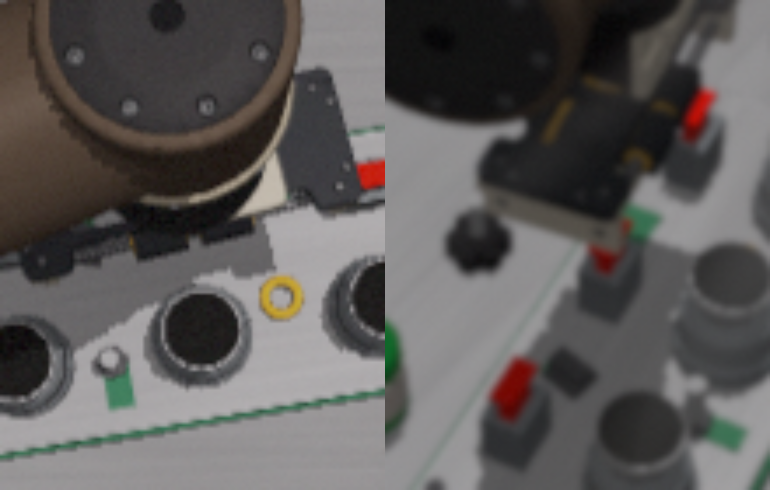

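The gripper is over the middle tag, and the pads and bystanders are undisturbed. I'll push the tag down.

Emit:
{"method": "servo_tool", "body": {"series": [[[0, 0, 12, 0], [0, 0, 12, 0], [0, 0, 5, 0], [0, 0, 4, 0], [0, 0, 4, 0], [0, 0, 4, 0], [0, 0, 3, 0], [0, 0, 2, 0], [0, 0, 0, 0], [0, 0, 0, 0]]]}}

```text
t: 11.93
eef_pos: [0.5683, 0.0234, 0.0695]
ee_rot: [3.141, 0.001, -2.919]
force: [0.2, -0.2, -0.1]
width: 0.0002
gripper_force: 0.0
```

Emit:
{"method": "servo_tool", "body": {"series": [[[0, 0, 1, 0], [0, 0, 1, 0], [0, 0, 0, 0], [0, 0, 0, 0], [0, 0, 0, 0], [0, 0, 0, 0], [0, 0, 0, 0], [0, 0, 0, 0], [0, 0, 0, 0], [0, 0, 0, 0]]]}}

```text
t: 12.77
eef_pos: [0.5684, 0.0235, 0.0683]
ee_rot: [3.141, 0.001, -2.918]
force: [-1.5, 0.7, 6.4]
width: 0.0004
gripper_force: 3.2
```

Emit:
{"method": "servo_tool", "body": {"series": [[[0, 0, 1, 0], [0, 0, 1, 0], [0, 0, 0, 0], [0, 0, 0, 0], [0, 0, 0, 0], [0, 0, 0, 0], [0, 0, 0, 0], [0, 0, 0, 0], [0, 0, 0, 0], [0, 0, 0, 0]]]}}

```text
t: 13.6
eef_pos: [0.5685, 0.0235, 0.068]
ee_rot: [-3.141, 0.002, -2.918]
force: [-8.1, 0.7, 21.8]
width: 0.0005
gripper_force: 11.2
```

The tag has reached its stop: 21.8 N at z = 68 mm. I'll lift straight up and retreat toward the robot's right, where it won't block the cameras.

Emit:
{"method": "servo_tool", "body": {"series": [[[0, 0, -10, 0], [0, 0, -15, 0], [0, 0, -20, 0], [0, 0, -20, 0], [0, 0, -20, 0], [0, 0, -20, 0], [0, 0, -20, 0], [0, 0, -15, 0], [0, 0, 0, 0], [0, 0, 0, 0]]]}}

```text
t: 14.43
eef_pos: [0.5684, 0.0234, 0.2064]
ee_rot: [3.141, 0.002, -2.919]
force: [0.9, -0.2, -0.4]
width: 0.0002
gripper_force: 0.0
```

Emit:
{"method": "servo_tool", "body": {"series": [[[5, -36, 0, 0], [5, -36, 0, 0], [5, -36, 0, 0], [5, -36, 0, 0], [5, -36, 0, 0], [5, -36, 0, 0], [5, -36, 0, 0], [5, -36, 0, 0], [5, -20, 0, 0], [0, 0, 0, 0]]]}}

```text
t: 15.27
eef_pos: [0.591, -0.2909, 0.2032]
ee_rot: [3.141, -0.003, -2.923]
force: [0.0, 0.4, 0.1]
width: 0.0003
gripper_force: 0.0
```

Run:
```python
from h import *
s=telemetry.get_state(); print(s['t'],s['eef_pos'],s['force'],np.abs(s['qd']).max())
a=eyes.grab_frame('top')[:,:,::-1];b=eyes.grab_frame('side')[:,:,::-1]
f=lambda i,x,y:cv2.resize(np.ascontiguousarray(i[y:y+180,x:x+200]),None,fx=2,fy=2)
cv2.imwrite('pics/a3.png',np.hstack([f(a,200,150),f(b,200,150)]))
```

```text
15.2667 [ 0.59101861 -0.29093975  0.2032318 ] [0.04630824 0.43460174 0.12650011] 0.05607780800351622
```

View pics/a3.png

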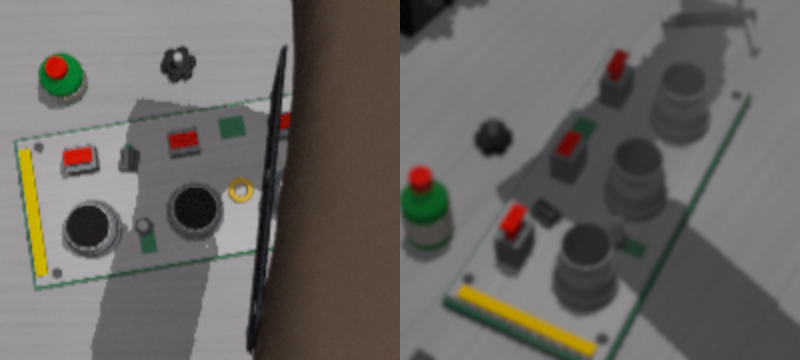

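The middle tag (side crop, about (567,143)) is down on its stop and the other two are up. The pads are back up, the bystanders haven't moved and the arm is clear.

```bash
python3 -c "
from station import ticket; print(ticket.job_done())"
```

```text
the job is handed in; nothing more can be done
None
```

I pressed the three pads from left to right, found the middle mount softest (about 6 N at 9 mm, against 15 N left and 9.5 N right), pushed its tag down to the stop, and handed the job in with the arm clear; no verdict was returned.

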